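Turn the whetstone over in its screw holder

ROBOT

A 7-joint arm with a two-finger parallel gripper is mounted at the origin on the work surface. World frame = base frame: x ahead of the robot, y to its left, z up, the work surface at z = 0. Lengths are in m, angles in rad, forces in N, time in s.
With the tool pointing down it reaches from about 0.425 to 0.825 m from the base axis. Payload 3.6 kg.
Tool frame: the origin (TCP) lies at the very end of the fingers, on their centre line; the grasp point (between the pads) lies 19 mm behind it (bot.hold_point_z is the distance from the TCP to the grasp point, in m); z points along the fingers, y is the line along which they close (so a half turn about z gives the same grasp; the last joint's range is limited). The gripper opens to 93 mm and grips with 3 to 60 N. Pads are 15 mm wide; open, the fingers measure 128 mm over their backs; the gripper's body (75 mm by 188 mm) begins 65 mm behind the grasp point.
Start: joints at [-1.284, 0.615, -0.013, 1.423, 0.008, 1.103, -0.04], TCP at [0.2, 0.618, 0.219] pointing down, gripper open.
Joint ranges: [-3.12, 3.12], [-0.3, 2.06], [-1.34, 1.32], [0.26, 2.42], [-1.36, 4.5], [0.01, 1.98], [-2.84, 2.84]. Speed limits (rad/s): [2.79, 2.79, 3.14, 3.14, 3.14, 3.14, 3.14].

INTERFACE

Orientations are given as [roll, pitch, yaw] about the fixed x, y, z axes, in that order (R = Rz(yaw) Ry(pitch) Rx(roll)).
In Python, from plant import bot, optics, workorder gives the robot as it stands (bot), with the cameras (optics) and the job (workorder).
- The arm moves only by the tool pendant, called after "Call:" as name(argument=value, ...), one argument or row to a line, values as JSON. Schema: {"type":"object","properties":{"plan":{"type":"array","items":{"type":"array","items":{"type":"number"},"minItems":7,"maxItems":7},"minItems":1,"maxItems":20},"only":{"type":"string"},"quiet":{"type":"boolean"},"lines":{"type":"string"}},"required":["plan"],"additionalProperties":false}. plan is a list of rows, 1 to 20 of them, each of 7 numbers: a rotation vector rx, ry, rz in rad, then dx, dy, dz in m, then the opening from 0.0 (shut) to 1.0 (fully open); each row shifts and turns the commanded pose from where the row before left it, along the tool's axes as they then stand; what a row does not reach is not made up. A row lasts 1/10 s, in which the tool goes at most 0.05 m and 0.15 rad, less where a joint would pass 70% of its speed; a pose out of reach is approached as far as the arm can. The fingers move at their own pace and stop on an object; the grip force is fixed at half the most. Time passes only in rows, so rows that do not move let the fingers close. The tool returns the time, the measured TCP pose, the force, the opening and the grip force at its end. only (a regular expression) keeps the lines of the reply that match it, lines (a string "A,B") keeps lines A to B, and quiet returns only ok. Input that does not fit is refused with a message, and nothing moves.
- bot.state(): the state, without advancing time (a new reading comes with each control period).
- optics.capture(name): name is "side" or "top" or "wrist"; returns the picture (420x560x3 uint8, red, green, blue); there is no depth.
- optics.camera_model(name): a dict with "fx", "fy", "cx", "cy" (pixels), "rvec" (rotation vector, rad) and "tvec" (3), from world to camera coordinates, as OpenCV has them; the wrist camera has in their place "mount" (4x4, takes a point from camera to tool coordinates, whose origin is the TCP and whose axes are the flange's). Camera axes: x right, y down, z forward; pixel columns grow to the right and rows downward; lengths in m; the calibration is good to about 2 mm. A picture is of the moment at which its call begins: read the wrist's pose just before it. camera_model takes no time and is no camera call.
- workorder.finish_job(): hands the job in; it is judged then, once.
The state is a dict: "time": time; "joints": joint angles; "joint_vel": joint speeds; "joint_torque": joint torques, N m; "tcp_pos": TCP position; "tcp_rot": TCP orientation; "contact_force": force on the tool from outside, world axes, zero at the start; "torque": the same for the moment, N m; "finger_gap": opening from 0.0 (shut) to 1.0 (fully open); "grip_force": force on a finger pad.
Only numpy, scipy, OpenCV 4.12 (cv2) and the standard library are available. Lean on these libraries where they do the work, as an engineer would, in place of code of your own. Each camera call takes 0.05 s, during which the arm holds its last target. There are 200 camera calls.

TASK

The coarse side of the whetstone has been used and its holder is slackened: turn the stone over so that the thin pale fine layer is on top, lay it flat on the rails between the two jaws again, then turn the crank clockwise, seen from its own end, until the sliding jaw clamps the stone tight. Do not drop the stone, and leave everything else on the counter where it stands.

Things in the scene. Friction and masses are not known exactly. Their poses are not given: they have to be found in the camera images.
- holder: fixed screw holder for a whetstone on an oak block 215 x 116 x 45 mm. Origin on the counter, x along the screw from the crank end to the sliding-jaw end, z up. Block spans x -85 to 130 mm. Grey bed plate 72 mm wide up to z 53; on it two steel rails, 39 mm over both, tops at z 80, on which the stone lies along x. Fixed jaw and sliding jaw at its ends; far screw bearing at x 105 to 119, top z 88
- bed (a point): point at the height of the rail tops (80 mm over the counter), on the screw's centre plane, 50 mm from the fixed jaw's face; axes as the holder's. A clamped stone has its centre 0 to 1 mm to the -x side of it and 12.5 mm above it
- stone: loose whetstone, 100 x 50 x 25 mm (x, y, z), about 300 g, rigid. Origin at its centre; its own z points out of the dark grey coarse layer (15 mm thick), -z out of the pale fine layer (10 mm). At the start it lies loose on the rails between the jaws, coarse layer up, standing 11 mm proud of the jaws. It stands steadily on an end face
- fixed_jaw: grey jaw at the crank end, 70 mm wide, top at z 94 mm, with a rubber facing whose face is at holder x = -50 mm. Origin and axes are the holder's
- jaw: grey sliding jaw at the end away from the crank, 70 mm wide, 24 mm long, top at z 94 mm, with a rubber facing towards the stone at x = 49 mm of its own frame. Moves only by the screw (10 mm per turn) along holder x; its axes are the holder's and its origin coincides with the holder's when fully closed
- crank (a joint): angle of the two-armed crank, rad: grows as the jaw opens (counter-clockwise seen from the crank end); 0 is the end stop, with 99 mm between the jaw faces. The stone is met at about 0.6 and clamped tight at about 0.4 to 0.5, where the crank goes hard. Starts 1.1 to 1.8 turns open. Stays where it is left; about 0.1 N m to turn. At 0 the arms lie level, knob_a on the holder's +y side
- hub (a point): point on the crank's axis, 70 mm over the counter, at mid-length of the knobs (holder x = -123 mm). The crank turns about holder x in the upright plane; clockwise seen from the crank end (closing) takes a knob from the holder's +y side over the top to the -y side
- knob_a (a point): centre of one free-spinning wooden knob of the crank: cylinder 20 mm across, 40 mm long, parallel to the screw, 46 mm from the axis, standing outward from the flat crank arm (arm 8 mm thick, its outer face 22 mm from this point towards the holder)
- knob_b (a point): centre of the other knob, alike, on the other arm, half a turn from knob_a
- flattener: loose bystander: small dark grey flattening block 75 x 45 x 20 mm lying beside the holder; origin under its centre
- honing_steel: loose bystander: honing rod lying along its x, from -115 (black handle) to +200 mm, 22 mm high, guard 34 mm wide; origin on the counter under the guard
- knife: loose bystander: kitchen knife lying flat along its x, black handle from -183 mm, tip at +140 mm, 36 mm wide, 18 mm high; origin on the counter near the heel of the blade
- tumbler: loose bystander: drinking glass 72 mm across, 105 mm high; origin under its centre
- mug: loose bystander: white mug 82 mm across, 92 mm high, handle at its +y out to about 78 mm; origin under its centre
- ramekin: loose bystander: small white ramekin 84 mm across, 45 mm high; origin under its centre
- pepper_mill: loose bystander: dark wooden pepper mill 58 mm across, 172 mm high; origin under its centre
- oil_bottle: loose bystander: green glass oil bottle 60 mm across, 190 mm high; origin under its centre

How it is judged:
By the outcome, as a careful person would: the job done as asked, in the order asked, and still so for the second after the job is handed in, with the robot touching nothing.
It also fails if it takes over 72 s, if anything falls off the work surface, if the arm or the gripper's body presses on something with over 40 N, if the wrist force passes 120 N, or if a joint passes its speed limit or range.

## Working session

There is one attempt and no reset: what is moved stays moved. The work goes in short steps, Python scripts to look and compute and a tool call to move; the robot and the scene stay as the last step left them, time stands still between calls to the robot, and variables do not carry over. Pictures are saved under pics/ and viewed, at most 10 in all, crops included, and the job is handed in when it is done.

```bash
ls; mkdir -p pics
```

Run:
```python
from plant import bot, optics, workorder
import cv2,numpy as np
s=bot.state();print(s)
for n in("side","top","wrist"):
    print(n,optics.camera_model(n))
a=[optics.capture(n)[:,:,::-1] for n in("top","side","wrist")]
for n,i in zip("tsw",a): cv2.imwrite(f"pics/{n}0.png",i)
```

```text
pics
plant.py
{'time': 0.0, 'joints': array([-1.28452475,  0.61592996, -0.01261677,  1.42487351,  0.00811057,
        1.10338941, -0.04041533]), 'joint_vel': array([-4.62415496e-05, -2.27339358e-04, -3.08126144e-04, -1.50919144e-03,
        4.44402033e-04,  7.43158351e-04,  1.15876497e-03]), 'joint_torque': array([ 5.22498212e-04, -4.58932686e+01,  2.09125201e-01, -1.65743458e+01,
       -6.10851939e-02,  2.04185222e-02,  2.44661860e-04]), 'tcp_pos': array([0.19975637, 0.61772325, 0.21748261]), 'tcp_rot': array([-3.13904320e+00,  4.55133682e-05,  2.82887725e+00]), 'contact_force': array([ 0.26575856, -0.05143896, -0.24950693]), 'torque': array([-0.01034922,  0.00557291,  0.00909363]), 'grip_force': 0.0, 'finger_gap': 0.9990302723935455}
side {'fx': 511.74010066680904, 'fy': 511.74010066680904, 'cx': 277.10785785018015, 'cy': 208.50873436647123, 'rvec': array([ 2.24057178, -0.8756924 ,  0.33784444]), 'tvec': array([-0.47097001,  0.36582531,  1.13978594])}
top {'fx': 535.6121326811605, 'fy': 535.6121326811605, 'cx': 270.9187066365588, 'cy': 208.65504803138128, 'rvec': array([ 2.11876943, -2.09426985,  0.23772735]), 'tvec': array([-0.01026605,  0.61047361,  1.44730025])}
wrist {'fx': 366.5103401139249, 'fy': 366.5103401139249, 'cx': 281.9910555008533, 'cy': 210.82668984120775, 'mount': array([[-4.51100812e-04, -9.54652644e-01, -2.97721556e-01,
         8.39118813e-02],
       [ 9.99999545e-01, -6.80827946e-04,  6.67918021e-04,
         5.62586290e-05],
       [-8.40326860e-04, -2.97721119e-01,  9.54652517e-01,
        -1.64981111e-01],
       [ 0.00000000e+00,  0.00000000e+00,  0.00000000e+00,
         1.00000000e+00]])}
```

View pics/t0.png

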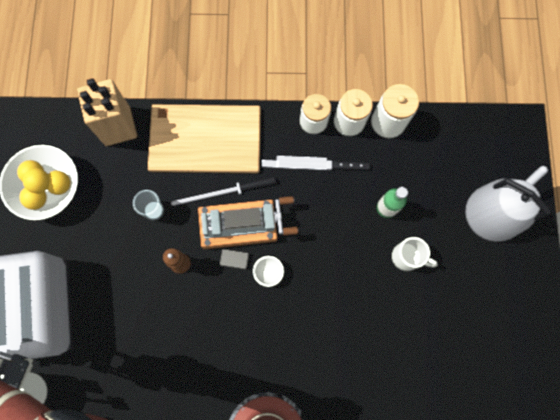

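View pics/s0.png

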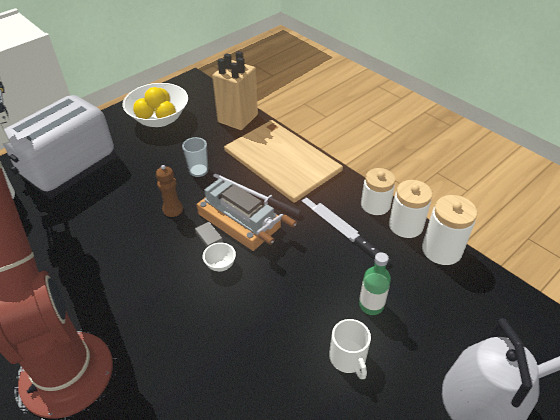

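The top view shows the holder at about (240,222) with the crank at the right end (knobs ~(287,201) and (291,231)). The steel and glass are beyond it, and the flattener and ramekin are nearer. I'll enlarge both views.

Create h.py:
```python
import numpy as np,cv2
from plant import bot, optics, workorder
from scipy.spatial.transform import Rotation as R
def cam(n,s=None):
    m=optics.camera_model(n);K=np.array([[m['fx'],0,m['cx']],[0,m['fy'],m['cy']],[0,0,1]])
    if n=='wrist':
        T=np.eye(4);T[:3,:3]=R.from_euler('xyz',s['tcp_rot']).as_matrix();T[:3,3]=s['tcp_pos'];T=T@m['mount']
        return K,T[:3,:3].T,-T[:3,:3].T@T[:3,3]
    return K,R.from_rotvec(m['rvec']).as_matrix(),np.array(m['tvec'])
def proj(c,P):
    q=(np.atleast_2d(P)@c[1].T+c[2])@c[0].T;return q[:,:2]/q[:,2:]
def atz(c,uv,z):
    uv=np.atleast_2d(uv);d=np.c_[uv,np.ones(len(uv))]@np.linalg.inv(c[0]).T@c[1];o=-c[1].T@c[2]
    return o+d*((z-o[2])/d[:,2])[:,None]
def tri(cs,uvs):
    A=[];b=[]
    for c,u in zip(cs,uvs):
        d=c[1].T@np.linalg.inv(c[0])@np.r_[u,1];d/=np.linalg.norm(d);o=-c[1].T@c[2];M=np.eye(3)-np.outer(d,d);A.append(M);b.append(M@o)
    return np.linalg.solve(sum(A),sum(b))
```

Run:
```python
from h import *
t=cv2.imread('pics/t0.png')[180:290,140:310];s=cv2.imread('pics/s0.png')[165:265,185:315]
a=cv2.resize(t,None,fx=4.6,fy=4.6,interpolation=2)
cv2.imwrite('pics/tc.png',a);
c=cam('top')
for n,p,z in[('knobA',(287,201),.07),('knobB',(291,231),.07),('stone',(241,220),.105),('flat',(234,260),.02),('ram',(268,271),.045),('mill',(172,254),.17),('glass',(148,205),.05)]:print(n,atz(c,p,z))
```

```text
knobA [[ 0.63281248 -0.04847762  0.07      ]]
knobB [[ 0.54663451 -0.06005784  0.07      ]]
stone [[0.56927695 0.07865515 0.105     ]]
flat [[0.46961818 0.10051435 0.02      ]]
ram [[0.43672817 0.00296369 0.045     ]]
mill [[0.46452797 0.25109783 0.17      ]]
glass [[0.62093209 0.34880344 0.05      ]]
```

View pics/tc.png

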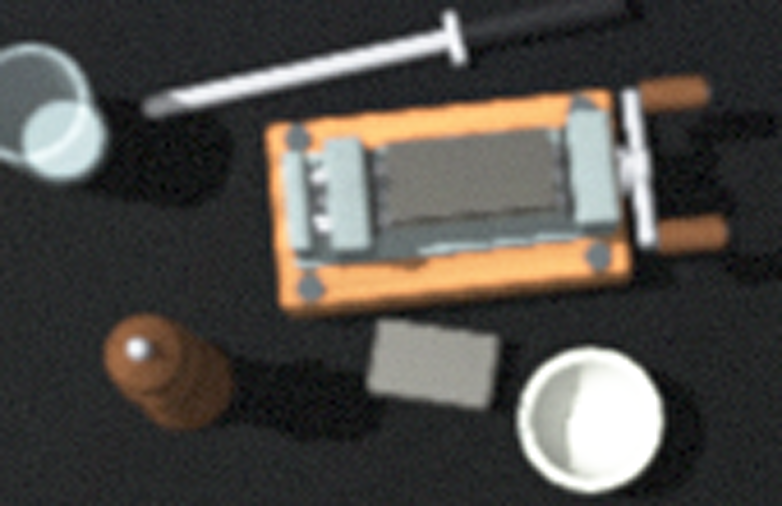

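Add to h.py:
```python
def go(p,rm,s=None):
    """tool-axes rotation vector to reach rm, then translation in the NEW axes"""
    s=s or bot.state();r=R.from_euler('xyz',s['tcp_rot']);t=rm if isinstance(rm,R) else R.from_matrix(rm)
    print('rot',(r.inv()*t).as_rotvec().round(4),'then d',(t.inv().apply(np.array(p)-s['tcp_pos'])).round(4),'| d in old axes',(r.inv().apply(np.array(p)-s['tcp_pos'])).round(4))
def tool(yaw,tilt=0):
    """tool down, tool x along holder x at yaw, tilted by tilt about tool y"""
    c,s_=np.cos(yaw),np.sin(yaw);x=np.array([c,s_,0]);z=np.array([0,0,-1.]);return R.from_matrix(np.c_[x,np.cross(z,x),z])*R.from_rotvec([0,tilt,0])
```

Run:
```python
from h import *
c=cam('top')
q=np.array([(265,127),(610,92),(630,280),(282,312)])/4.6+[140,180]
P=atz(c,q,.045);print(P.round(3),[np.linalg.norm(P[i]-P[i-1]).round(4) for i in range(4)])
hx=(P[0]+P[3]-P[1]-P[2])[:2];yaw=np.arctan2(hx[1],hx[0]);print('yaw',yaw,'centre',P.mean(0))
u=np.array([np.cos(yaw),np.sin(yaw),0]);o=P.mean(0)-u*.0225;print('origin',o)
go(np.r_[(o+u*0)[:2],.26],tool(yaw))
```

```text
[[ 0.616  0.207  0.045]
 [ 0.641 -0.008  0.045]
 [ 0.522 -0.021  0.045]
 [ 0.5    0.192  0.045]] [np.float64(0.1172), np.float64(0.2165), np.float64(0.1197), np.float64(0.2146)]
yaw 1.6812522075118486 centre [0.56989583 0.09253282 0.045     ]
origin [0.57237604 0.07016993 0.045     ]
rot [-0.0017  0.0012  1.1476] then d [-0.5855  0.3099 -0.0422] | d in old axes [-0.523  -0.4066 -0.0414]
```

Call:
pendant(
  plan=[
    [0, 0, 0, 0, 0, -0.05, 1],
    [0, 0, 0, 0, 0, -0.05, 1],
    [0, 0, 0, 0, 0, -0.05, 1],
    [0, 0, 0, 0, 0, 0, 1],
  ],
)

```text
time: 0.55
tcp_pos: [0.2009, 0.6213, 0.3772]
tcp_rot: [3.125, -0.001, 2.829]
contact_force: [0.1, -0.0, 0.9]
finger_gap: 1.003
grip_force: 0.0
```

Call:
pendant(
  plan=[
    [0, 0, 0, -0.0374, -0.029, 0, 1],
    [0, 0, 0, -0.0374, -0.029, 0, 1],
    [0, 0, 0, -0.0374, -0.029, 0, 1],
    [0, 0, 0, -0.0374, -0.029, 0, 1],
    [0, 0, 0, -0.0374, -0.029, 0, 1],
    [0, 0, 0, -0.0374, -0.029, 0, 1],
    [0, 0, 0, -0.0374, -0.029, 0, 1],
    [0, 0, 0, -0.0374, -0.029, 0, 1],
    [0, 0, 0, -0.0374, -0.029, 0, 1],
    [0, 0, 0, -0.0374, -0.029, 0, 1],
    [0, 0, 0, -0.0374, -0.029, 0, 1],
    [0, 0, 0, -0.0374, -0.029, 0, 1],
    [0, 0, 0, -0.0374, -0.029, 0, 1],
    [0, 0, 0, -0.0374, -0.029, 0, 1],
  ],
)

```text
time: 1.95
tcp_pos: [0.5738, 0.0694, 0.368]
tcp_rot: [-3.141, -0.001, 2.829]
contact_force: [1.0, 1.3, -0.1]
finger_gap: 1.0
grip_force: 0.0
```

Call:
pendant(
  plan=[
    [0, 0, 0.1435, 0, 0, 0.02, 1],
    [0, 0, 0.1435, 0, 0, 0.02, 1],
    [0, 0, 0.1435, 0, 0, 0.02, 1],
    [0, 0, 0.1435, 0, 0, 0.02, 1],
    [0, 0, 0.1435, 0, 0, 0.01, 1],
    [0, 0, 0.1435, 0, 0, 0.01, 1],
    [0, 0, 0.1435, 0, 0, 0.01, 1],
    [0, 0, 0.1435, 0, 0, 0, 1],
    [0, 0, 0, 0, 0, 0, 1],
    [0, 0, 0, 0, 0, 0, 1],
  ],
)

```text
time: 2.95
tcp_pos: [0.5731, 0.0711, 0.2583]
tcp_rot: [-3.141, 0.0, 1.684]
contact_force: [1.0, -0.1, -0.1]
finger_gap: 0.996
grip_force: 0.0
```

Run:
```python
from h import *
go([.5724,.0702,.26],tool(1.681))
s=bot.state();print(s['joints'])
i=optics.capture('wrist')[:,:,::-1];cv2.imwrite('pics/w1.png',cv2.resize(i,(800,600),interpolation=2))
import pickle;pickle.dump(s,open('w1.pkl','wb'))
```

```text
rot [-0.0006  0.0003  0.003 ] then d [-0.0009 -0.0008 -0.0017] | d in old axes [-0.0009 -0.0008 -0.0017]
[-0.45665509  0.49516722  0.46844288  1.59233421 -0.24119729  1.11262181
  0.18399297]
```

View pics/w1.png

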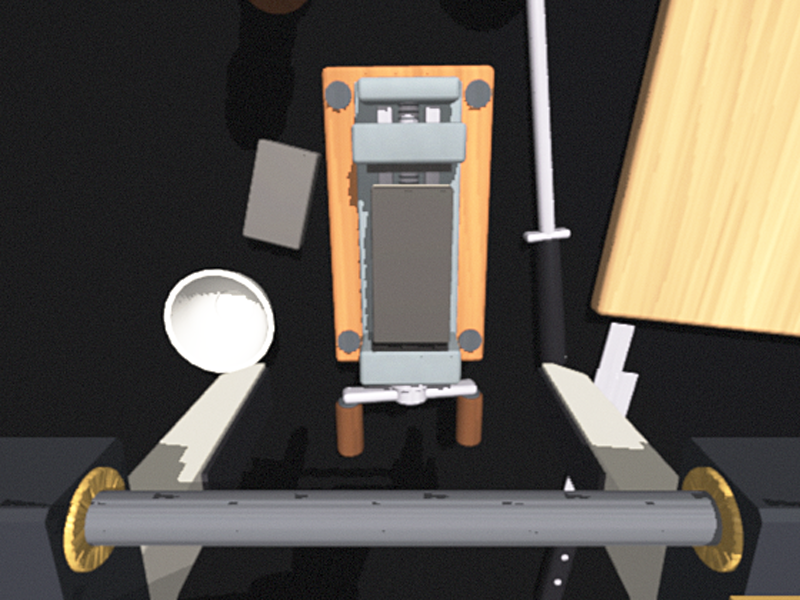

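The wrist view (800x600 scale) shows:
- Stone top corners at about (374,186), (452,186), (448,345) and (374,345).
- Sliding jaw near v=123–160, fixed jaw at about v=350–383.
- Knobs at (348,428) and (468,418). The left one, on the holder's +y side, looks higher.

Next is a second view, shifted toward the crank.

Call:
pendant(
  plan=[
    [0, 0, 0.0, -0.045, 0, 0, 1],
    [0, 0, 0, -0.045, 0, 0, 1],
    [0, 0, 0, 0, 0, 0, 1],
    [0, 0, 0, 0, 0, 0, 1],
  ],
)

```text
time: 3.4
tcp_pos: [0.5831, -0.0201, 0.2589]
tcp_rot: [3.141, -0.0, 1.679]
contact_force: [-0.2, 0.7, -0.4]
finger_gap: 1.003
grip_force: 0.0
```

Run:
```python
from h import *
s=bot.state()
i=optics.capture('wrist')[:,:,::-1];cv2.imwrite('pics/w2.png',cv2.resize(i,(800,600),interpolation=2))
import pickle;pickle.dump(s,open('w2.pkl','wb'))
```

```text
(no output)
```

View pics/w2.png

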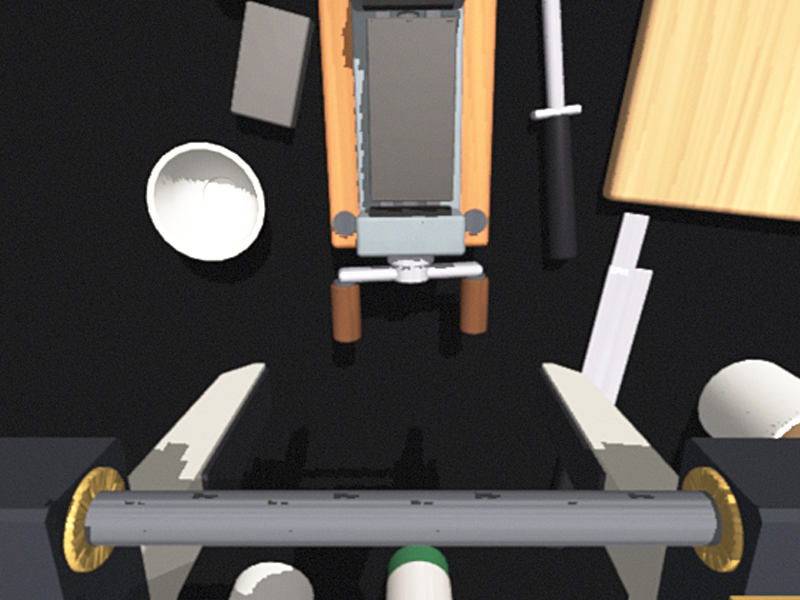

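Create m.py:
```python
from h import *
import pickle
s1,s2=[pickle.load(open(f'w{i}.pkl','rb')) for i in(1,2)]
c1,c2=cam('wrist',s1),cam('wrist',s2);f=lambda u:(np.array(u)+.5)*.7-.5
```

Run:
```python
from m import *
pts=dict(stNL=((374,345),(371,205)),stNR=((449,345),(454,206)),stFL=((373,186),(368,15)),stFR=((452,186),(456,13)),
fjL=((362,383),(357,254)),fjR=((460,381),(465,252)),knL=((349.5,455),(346.5,341)),knR=((469.5,444),(474.5,333)),knLi=((348.5,403),(346,284)),knRi=((470,393),(474.5,279)),bkL=((337,361),(332,247)),bkR=((483,360),(488,246)))
for k,(a,b) in pts.items():
    p=tri([c1,c2],[f(a),f(b)]);e=[np.linalg.norm(proj(c,p)[0]-f(x)) for c,x in((c1,a),(c2,b))];print(k,p.round(4),np.round(e,2))
# holder from block top corners at z .045 in view1
B=atz(c1,f([(323,68),(493,66),(483,360),(337,361)]),.045);hx=(B[0]+B[1]-B[2]-B[3]);yaw=np.arctan2(hx[1],hx[0]);print(yaw,[np.linalg.norm(B[i]-B[i-1]).round(4) for i in range(4)])
u=np.array([np.cos(yaw),np.sin(yaw),0]);print('o',B.mean(0)-u*.0225)
S=atz(c1,f([(373,186),(452,186),(449,345),(374,345)]),.105);hx=S[0]+S[1]-S[2]-S[3];print('stone',S.mean(0),np.arctan2(hx[1],hx[0]),[np.linalg.norm(S[i]-S[i-1]).round(4) for i in range(4)])
J=atz(c1,f([(353,160),(465,160)]),.094);Fj=atz(c1,f([(362,383),(460,381)]),.094);print('jaw',J,Fj)
```

```text
stNL [0.5586 0.0225 0.1014] [0.09 0.1 ]
stNR [0.6088 0.0269 0.0983] [0.48 0.52]
stFL [0.5481 0.1252 0.104 ] [0.27 0.3 ]
stFR [0.5952 0.1307 0.1064] [0.25 0.27]
fjL [ 0.5524 -0.0109  0.0917] [0.57 0.61]
fjR [ 0.6212 -0.0027  0.0893] [0.18 0.2 ]
knL [ 0.5488 -0.0756  0.0827] [0.14 0.15]
knR [ 0.64   -0.0657  0.0671] [0.03 0.03]
knLi [ 0.5444 -0.0368  0.0743] [0.45 0.48]
knRi [ 0.6364 -0.0289  0.0536] [0.09 0.1 ]
bkL [ 0.5299 -0.0188  0.0419] [0.13 0.14]
bkR [ 0.6452 -0.0063  0.0385] [0.13 0.14]
1.6938727011171522 [np.float64(0.2114), np.float64(0.1129), np.float64(0.2118), np.float64(0.1145)]
o [0.57693804 0.07218347 0.045     ]
stone [0.57742776 0.07731589 0.105     ] 1.6825448944100532 [np.float64(0.1019), np.float64(0.0471), np.float64(0.1019), np.float64(0.049)]
jaw [[0.53429207 0.13831998 0.094     ]
 [0.6019019  0.14598136 0.094     ]] [[ 5.53056976e-01 -9.68137435e-03  9.40000000e-02]
 [ 6.20248191e-01 -5.05853285e-04  9.40000000e-02]]
```

Add to h.py:
```python
YAW=1.686;HX=np.array([np.cos(YAW),np.sin(YAW),0])
def grasp(G,tilt,back=0,yaw=YAW):
    t=tool(yaw,tilt);go(np.array(G)-t.apply([0,0,1])*(back-.019),t)
```

Run:
```python
from h import *
grasp([.5777,.0763,.0925],-.55,.10)
```

```text
rot [-0.0009 -0.5513 -0.0042] then d [0.1672 0.0054 0.0114] | d in old axes [0.1365 0.0048 0.0973]
```

Call:
pendant(
  plan=[
    [0, -0.1378, 0, 0, 0, 0, 1],
    [0, -0.1378, 0, 0, 0, 0, 1],
    [0, -0.1378, 0, 0, 0, 0, 1],
    [0, -0.1378, 0, 0, 0, 0, 1],
    [0, 0, 0, 0.04, 0.0013, 0.003, 1],
    [0, 0, 0, 0.04, 0.0013, 0.003, 1],
    [0, 0, 0, 0.04, 0.0013, 0.003, 1],
    [0, 0, 0, 0.04, 0.0013, 0.003, 1],
    [0, 0, 0, 0.0072, 0, 0, 1],
    [0, 0, 0, 0, 0, 0, 1],
    [0, 0, 0, 0, 0, 0, 1],
  ],
)

```text
time: 4.55
tcp_pos: [0.5737, 0.1165, 0.162]
tcp_rot: [3.14, 0.552, 1.68]
contact_force: [0.5, -0.6, 0.4]
finger_gap: 1.0
grip_force: 0.0
```

Run:
```python
from h import *
print(bot.state()['joints'].round(2));grasp([.5777,.0763,.0925],-.55,.0)
```

```text
[-0.89  0.77  0.67  1.64  0.1   0.99 -0.29]
rot [-0.002   0.0021 -0.0053] then d [ 0.0019 -0.0006  0.0994] | d in old axes [ 0.0021 -0.0004  0.0994]
```

Call:
pendant(
  plan=[
    [0, 0, -0.005, 0.002, 0, 0.03, 1],
    [0, 0, 0, 0, 0, 0.03, 1],
    [0, 0, 0, 0, 0, 0.02, 1],
    [0, 0, 0, 0, 0, 0.019, 1],
    [0, 0, 0, 0, 0, 0, 1],
    [0, 0, 0, 0, 0, 0, 0],
    [0, 0, 0, 0, 0, 0, 0],
    [0, 0, 0, 0, 0, 0, 0],
    [0, 0, 0, 0, 0, 0, 0],
    [0, 0, 0, 0, 0, 0, 0],
    [0, 0, 0, 0, 0, 0, 0],
  ],
)

```text
time: 5.65
tcp_pos: [0.5788, 0.0679, 0.0756]
tcp_rot: [-3.139, 0.551, 1.687]
contact_force: [1.4, 3.1, 4.9]
finger_gap: 0.537
grip_force: 29.1
```

```bash
python3 -c "
from h import *
grasp([.5777,.0763,.0925],-.55,.0)"
```

```text
rot [-0.0025  0.0011  0.0008] then d [-0.0016 -0.0002  0.0001] | d in old axes [-0.0016 -0.0002  0.0001]
```

Call:
pendant(
  plan=[
    [0, 0, 0, -0.0105, 0, -0.017, 0],
    [0, 0, 0, -0.021, 0, -0.0341, 0],
    [0, 0, 0, -0.021, 0, -0.0341, 0],
    [0, 0.1428, 0, 0, 0, 0, 0],
    [0, 0.1428, 0, 0, 0, 0, 0],
    [0, 0.1428, 0, 0, 0, 0, 0],
    [0, 0.1428, 0, 0, 0, 0, 0],
    [0, 0.1428, 0, 0, 0, 0, 0],
    [0, 0.1428, 0, 0, 0, 0, 0],
    [0, 0.1428, 0, 0, 0, 0, 0],
    [0, 0.1428, 0, 0, 0, 0, 0],
    [0, 0.1428, 0, 0, 0, 0, 0],
    [0, 0.1428, 0, 0, 0, 0, 0],
    [0, 0.1428, 0, 0, 0, 0, 0],
    [0, 0, 0, 0, 0, 0, 0],
    [0, 0, 0, 0, 0, 0, 0],
    [0, 0, 0, 0, 0, 0, 0],
  ],
)

```text
time: 7.35
tcp_pos: [0.5793, 0.0694, 0.1769]
tcp_rot: [-3.141, -1.018, 1.688]
contact_force: [0.2, 0.7, -2.5]
finger_gap: 0.54
grip_force: 30.0
```

Run:
```python
from h import *
print(bot.state()['joints'].round(2));i=optics.capture('side')[:,:,::-1];cv2.imwrite('pics/s1.png',cv2.resize(i[100:280,150:390],(800,600),interpolation=2))
grasp([.577,.0763,.135],1.0208)
```

```text
[ 0.34  0.82 -0.09  1.62 -0.88  1.34  0.89]
rot [-0.002   0.0031  0.0019] then d [-0.0325 -0.0016  0.047 ] | d in old axes [-0.0323 -0.0015  0.0471]
```

View pics/s1.png

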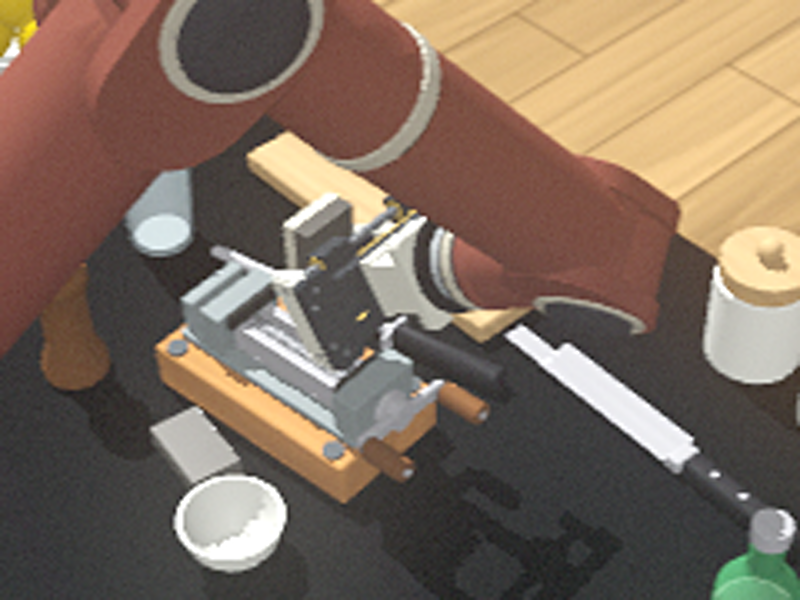

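Call:
pendant(
  plan=[
    [0, 0.003, 0.002, -0.0163, -0.0008, 0.0235, 0],
    [0, 0, 0, -0.0162, -0.0008, 0.0235, 0],
    [0, 0, 0, 0, 0, 0, 0],
    [0, 0, 0, 0, 0, 0, 0],
    [0, 0, 0, -0.0017, 0, 0.00105, 0],
    [0, 0, 0, 0, 0, 0, 0],
  ],
)

```text
time: 8.0
tcp_pos: [0.5754, 0.0897, 0.1222]
tcp_rot: [-3.137, -1.021, 1.68]
contact_force: [-0.9, -0.1, -3.0]
finger_gap: 0.536
grip_force: 30.0
```

Call:
pendant(
  plan=[
    [0, 0, 0, -0.0017, 0, 0.00105, 0],
    [0, 0, 0, 0, 0, 0, 0],
  ],
)

```text
time: 8.2
tcp_pos: [0.5755, 0.0898, 0.1211]
tcp_rot: [-3.137, -1.024, 1.679]
contact_force: [0.1, -3.0, 4.5]
finger_gap: 0.538
grip_force: 30.0
```

```bash
python3 -c "
from h import *
grasp([.577,.0763,.130],1.0208)"
```

```text
rot [ 0.0012 -0.0033 -0.0036] then d [ 0.0005 -0.      0.0028] | d in old axes [ 0.0005 -0.      0.0028]
```

Call:
pendant(
  plan=[
    [0, 0, 0, 0, 0, 0, 0.65],
    [0, 0, 0, 0, 0, 0, 0.75],
    [0, 0, 0, 0, 0, 0, 0.85],
    [0, 0, 0, 0, 0, 0, 0.85],
  ],
)

```text
time: 8.6
tcp_pos: [0.5746, 0.0907, 0.1192]
tcp_rot: [-3.132, -1.023, 1.677]
contact_force: [0.1, -1.0, 0.2]
finger_gap: 0.826
grip_force: 0.0
```

Run:
```python
from h import *
i=optics.capture('side')[:,:,::-1];cv2.imwrite('pics/s2.png',cv2.resize(i[100:280,150:390],(800,600),interpolation=2))
```

```text
(no output)
```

View pics/s2.png

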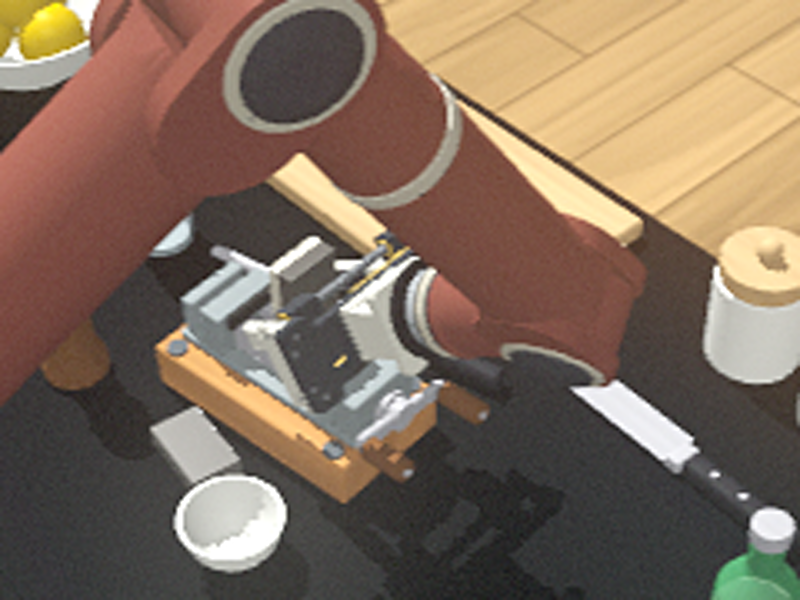

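The stone stands upright on the rails at about (305,330), released and untouched. Next the tool retreats, goes over the top and regrasps from the fine side.

Call:
pendant(
  plan=[
    [0, 0, 0, 0, 0, -0.02, 0.85],
    [0, 0, 0, 0, 0, -0.04, 0.9],
    [0, 0, 0, 0, 0, -0.04, 0.95],
    [0, 0, 0, 0.0426, 0, -0.0261, 1],
    [0, 0, 0, 0.0426, 0, -0.0261, 1],
    [0, 0, 0, 0.0426, 0, -0.0261, 1],
    [0, -0.15, 0, 0, 0, 0, 1],
    [0, -0.15, 0, 0, 0, 0, 1],
    [0, -0.15, 0, 0, 0, 0, 1],
    [0, -0.15, 0, 0, 0, 0, 1],
    [0, -0.15, 0, 0, 0, 0, 1],
    [0, -0.15, 0, 0, 0, 0, 1],
    [0, -0.15, 0, 0, 0, 0, 1],
    [0, -0.15, 0, 0, 0, 0, 1],
    [0, -0.15, 0, 0, 0, 0, 1],
    [0, -0.15, 0, 0, 0, 0, 1],
    [0, -0.15, 0, 0, 0, 0, 1],
    [0, -0.15, 0, 0, 0, 0, 1],
    [0, 0, 0, 0, 0, 0, 1],
    [0, 0, 0, 0, 0, 0, 1],
  ],
)

```text
time: 10.65
tcp_pos: [0.5851, 0.0058, 0.3209]
tcp_rot: [-3.133, 0.776, 1.691]
contact_force: [0.4, -0.8, 0.1]
finger_gap: 0.997
grip_force: 0.0
```

Run:
```python
from h import *
s=bot.state();print(s['joints'].round(2))
i=optics.capture('side')[:,:,::-1];cv2.imwrite('pics/s3.png',i)
grasp([.577,.0745,.133],-.785,.10)
```

```text
[-0.68  0.56  0.43  1.55  0.56  1.28 -0.4 ]
rot [-0.0057 -0.0086 -0.001 ] then d [ 1.842e-01 -1.000e-04  2.500e-03] | d in old axes [ 0.1841 -0.0003  0.0041]
```

Call:
pendant(
  plan=[
    [-0.0057, -0.0086, 0, 0.046, 0, 0.0006, 1],
    [0, 0, 0, 0.046, 0, 0.0006, 1],
    [0, 0, 0, 0.046, 0, 0.0006, 1],
    [0, 0, 0, 0.046, 0, 0.0006, 1],
    [0, 0, 0, 0, 0, 0, 1],
    [0, 0, 0, 0, 0, 0, 1],
  ],
)

```text
time: 11.3
tcp_pos: [0.5712, 0.1312, 0.1908]
tcp_rot: [3.14, 0.786, 1.684]
contact_force: [-0.6, -0.7, -0.1]
finger_gap: 1.005
grip_force: 0.0
```

Run:
```python
from h import *
grasp([.577,.0745,.133],-.785,0)
```

```text
rot [ 0.0001  0.001  -0.0013] then d [ 0.0006 -0.0008  0.1001] | d in old axes [ 0.0007 -0.0008  0.1001]
```

Call:
pendant(
  plan=[
    [0, 0, 0, 0, -0.0008, 0.03, 1],
    [0, 0, 0, 0, 0, 0.03, 1],
    [0, 0, 0, 0, 0, 0.02, 1],
    [0, 0, 0, 0, 0, 0.02, 1],
    [0, 0, 0, 0, 0, 0, 1],
    [0, 0, 0, 0, 0, 0, 0],
    [0, 0, 0, 0, 0, 0, 0],
    [0, 0, 0, 0, 0, 0, 0],
    [0, 0, 0, 0, 0, 0, 0],
    [0, 0, 0, 0, 0, 0, 0],
    [0, 0, 0, 0, 0, 0, 0],
  ],
)

```text
time: 12.4
tcp_pos: [0.578, 0.0632, 0.1191]
tcp_rot: [3.141, 0.786, 1.689]
contact_force: [-0.6, -0.3, -0.6]
finger_gap: 0.536
grip_force: 28.6
```

Run:
```python
from h import *
i=optics.capture('side')[:,:,::-1];cv2.imwrite('pics/s4.png',cv2.resize(i[100:280,150:390],(800,600),interpolation=2))
grasp([.577,.0745,.133],-.785,0)
```

```text
rot [0.0023 0.0009 0.002 ] then d [-0.0018  0.0003  0.0012] | d in old axes [-0.0018  0.0003  0.0012]
```

Call:
pendant(
  plan=[
    [0, 0, 0, -0.007, 0, -0.007, 0],
    [0, 0, 0, -0.0248, 0, -0.0248, 0],
    [0, 0, 0, -0.0248, 0, -0.0248, 0],
    [0, 0.1428, 0, 0, 0, 0, 0],
    [0, 0.1428, 0, 0, 0, 0, 0],
    [0, 0.1428, 0, 0, 0, 0, 0],
    [0, 0.1428, 0, 0, 0, 0, 0],
    [0, 0.1428, 0, 0, 0, 0, 0],
    [0, 0.1428, 0, 0, 0, 0, 0],
    [0, 0.1428, 0, 0, 0, 0, 0],
    [0, 0.1428, 0, 0, 0, 0, 0],
    [0, 0.1428, 0, 0, 0, 0, 0],
    [0, 0.1428, 0, 0, 0, 0, 0],
    [0, 0.1428, 0, 0, 0, 0, 0],
    [0, 0, 0, 0, 0, 0, 0],
    [0, 0, 0, 0, 0, 0, 0],
    [0, 0, 0, 0, 0, 0, 0],
  ],
)

```text
time: 14.15
tcp_pos: [0.5775, 0.0652, 0.2005]
tcp_rot: [3.139, -0.783, 1.694]
contact_force: [0.6, 0.7, -1.9]
finger_gap: 0.532
grip_force: 30.0
```

Run:
```python
from h import *
i=optics.capture('side')[:,:,::-1];cv2.imwrite('pics/s5.png',cv2.resize(i[100:280,150:390],(800,600),interpolation=2))
print(bot.state()['joints'].round(2))
# stone is ~3mm off the grasp point at most; gap centre hx=+6.8mm
grasp(np.r_[([.5777,.0722]+HX[:2]*.0055),.102],.785,0)
```

```text
[ 0.4   0.71 -0.31  1.62 -0.61  1.15  0.61]
rot [-0.0033  0.0015  0.0067] then d [-0.0613  0.001   0.0974] | d in old axes [-0.0612  0.0009  0.0975]
```

View pics/s5.png

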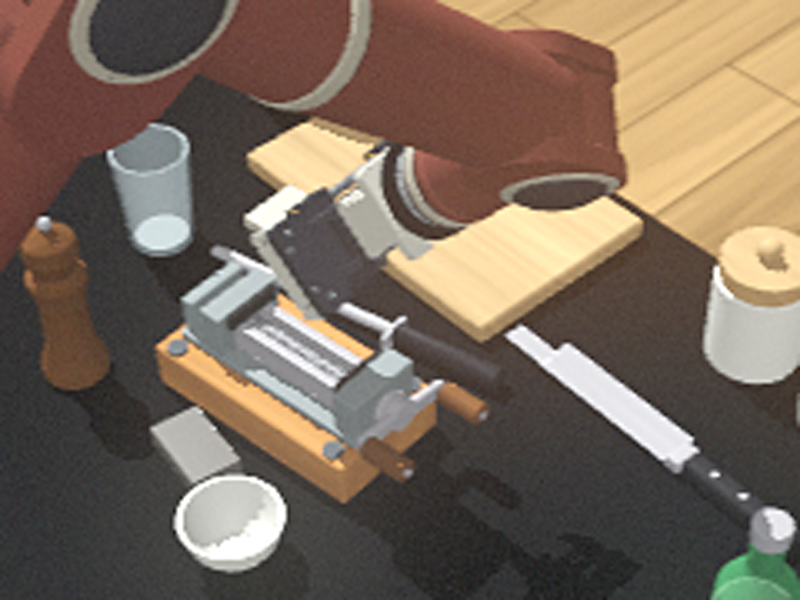

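The pale face is up at (265,205), held level and clear. Now lower it between the jaws.

Call:
pendant(
  plan=[
    [-0.0033, 0.0015, 0.0067, -0.0205, 0.0003, 0.0325, 0],
    [0, 0, 0, -0.0204, 0.0003, 0.0325, 0],
    [0, 0, 0, -0.0204, 0.0003, 0.0324, 0],
    [0, 0, 0, 0, 0, 0, 0],
    [0, 0, 0, 0, 0, 0, 0],
    [0, 0, 0, 0, 0, 0, 0],
  ],
)

```text
time: 14.8
tcp_pos: [0.5765, 0.0887, 0.089]
tcp_rot: [3.14, -0.785, 1.683]
contact_force: [0.6, -0.1, -2.7]
finger_gap: 0.537
grip_force: 30.0
```

Run:
```python
from h import *
grasp(np.r_[([.5777,.0722]+HX[:2]*.0055),.0925],.785,0)
i=optics.capture('side')[:,:,::-1];cv2.imwrite('pics/s6.png',cv2.resize(i[100:280,150:390],(800,600),interpolation=2))
```

```text
rot [ 0.0031  0.0002 -0.0019] then d [-0.0053 -0.0007  0.0087] | d in old axes [-0.0053 -0.0007  0.0087]
```

Call:
pendant(
  plan=[
    [0, 0, 0, -0.0028, 0, 0.0028, 0],
    [0, 0, 0, -0.0014, 0, 0.0014, 0],
    [0, 0, 0, 0, 0, 0, 0],
    [0, 0, 0, 0, 0, 0, 0],
  ],
)

```text
time: 15.25
tcp_pos: [0.5759, 0.0879, 0.0821]
tcp_rot: [-3.139, -0.787, 1.679]
contact_force: [-1.1, -3.2, 6.1]
finger_gap: 0.539
grip_force: 30.0
```

Call:
pendant(
  plan=[
    [0, 0, 0, -0.0014, 0, 0.0014, 0],
    [0, 0, 0, 0, 0, 0, 0],
    [0, 0, 0, 0, 0, 0, 0],
  ],
)

```text
time: 15.55
tcp_pos: [0.5759, 0.088, 0.082]
tcp_rot: [-3.14, -0.789, 1.68]
contact_force: [-3.7, -6.8, 14.1]
finger_gap: 0.536
grip_force: 30.0
```

Call:
pendant(
  plan=[
    [0, 0, 0, -0.0011, 0, 0.0011, 0],
    [0, 0, 0, 0, 0, 0, 0],
    [0, 0, 0, 0, 0, 0, 0],
  ],
)

```text
time: 15.85
tcp_pos: [0.5759, 0.088, 0.082]
tcp_rot: [-3.141, -0.791, 1.681]
contact_force: [-4.1, -9.4, 19.8]
finger_gap: 0.537
grip_force: 30.0
```

Call:
pendant(
  plan=[
    [0, 0, 0, 0.0014, 0, -0.0014, 0],
    [0, 0, 0, 0, 0, 0, 0],
    [0, 0, 0, 0, 0, 0, 0.65],
    [0, 0, 0, 0, 0, 0, 0.75],
    [0, 0, 0, 0, 0, 0, 0.85],
    [0, 0, 0, 0, 0, 0, 0.85],
    [0, 0, 0, 0, 0, -0.02, 0.9],
    [0, 0, 0, 0, 0, -0.04, 1],
    [0, 0, 0, 0, 0, -0.05, 1],
    [0, 0, 0, 0, 0, -0.04, 1],
    [0, -0.13, 0, 0, 0, 0, 1],
    [0, -0.13, 0, 0, 0, 0, 1],
    [0, -0.13, 0, 0, 0, 0, 1],
    [0, -0.13, 0, 0, 0, 0, 1],
    [0, -0.13, 0, 0, 0, 0, 1],
    [0, -0.135, 0, 0, 0, 0, 1],
    [0, 0, 0, 0, 0, 0, 1],
    [0, 0, 0, 0, 0, 0, 1],
  ],
)

```text
time: 17.65
tcp_pos: [0.5871, -0.0153, 0.1851]
tcp_rot: [-3.138, -0.003, 1.684]
contact_force: [-0.3, -1.0, -0.3]
finger_gap: 1.0
grip_force: 0.0
```

Run:
```python
from h import *
import pickle
go([.5724,.0702,.26],tool(YAW))
s=bot.state();i=optics.capture('wrist')[:,:,::-1];cv2.imwrite('pics/w3.png',cv2.resize(i,(800,600),interpolation=2));pickle.dump(s,open('w3.pkl','wb'))
```

```text
rot [-0.0037 -0.003  -0.0015] then d [ 0.0867 -0.0047 -0.0749] | d in old axes [ 0.0869 -0.0051 -0.0747]
```

View pics/w3.png

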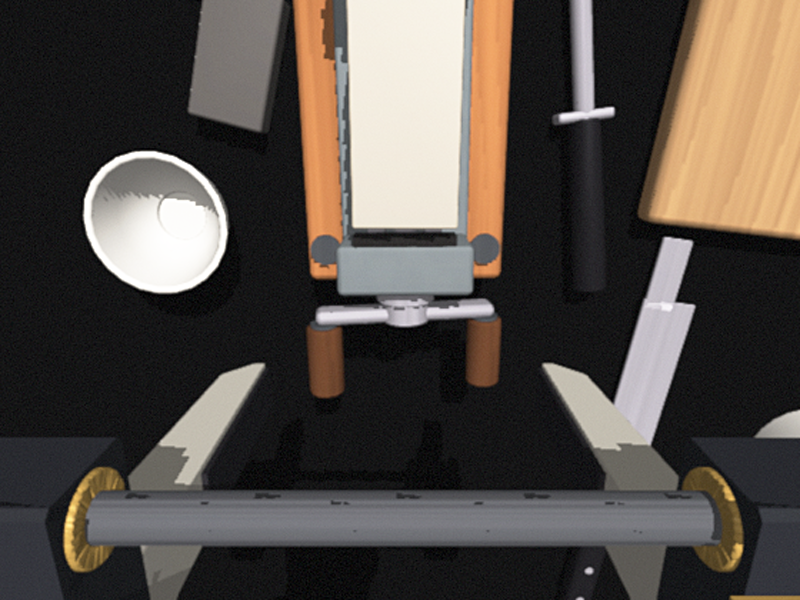

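The pale layer is up, and the stone sits centred on the rails: its edges are at u 349–458, against the fixed jaw's 337–473. The left knob at about (326,360) is the higher one. On to the crank.

Create k.py:
```python
from h import *
HUB=np.array([.592,-.051,.070])-HX*.003;HY=np.array([-HX[1],HX[0],0])
def knob(a): return HUB+.046*(np.cos(a)*HY+[0,0,np.sin(a)])
def arc(a0,a1,n):
    a=np.linspace(a0,a1,n+1);print('; '.join(f'0 0 0 0 {y:.4f} {z:.4f} 0' for y,z in zip(-.046*np.diff(np.cos(a)),-.046*np.diff(np.sin(a)))))
```

Run:
```python
from k import *
import pickle
c=cam('wrist',pickle.load(open('w3.pkl','rb')))
for a in(.198,.198+np.pi): print(((proj(c,knob(a)+HX*.003-HX*np.array([[.02],[-.016]]))+.5)/.7-.5).round())
grasp(knob(.198),0,.06)
arc(.198,3.39,16)
```

```text
[[327. 394.]
 [325. 335.]]
[[480. 380.]
 [483. 324.]]
rot [-0.0039 -0.0019 -0.0056] then d [-0.0365 -0.0441  0.0649] | d in old axes [-0.0369 -0.0436  0.065 ]
0 0 0 0 0.0027 -0.0088 0; 0 0 0 0 0.0044 -0.0081 0; 0 0 0 0 0.0059 -0.0070 0; 0 0 0 0 0.0072 -0.0057 0; 0 0 0 0 0.0081 -0.0042 0; 0 0 0 0 0.0088 -0.0025 0; 0 0 0 0 0.0091 -0.0007 0; 0 0 0 0 0.0091 0.0011 0; 0 0 0 0 0.0087 0.0029 0; 0 0 0 0 0.0079 0.0046 0; 0 0 0 0 0.0069 0.0061 0; 0 0 0 0 0.0055 0.0073 0; 0 0 0 0 0.0040 0.0083 0; 0 0 0 0 0.0023 0.0089 0; 0 0 0 0 0.0005 0.0091 0; 0 0 0 0 -0.0014 0.0091 0
```

Call:
pendant(
  plan=[
    [-0.004, -0.002, -0.006, -0.0185, -0.022, 0, 0.4],
    [0, 0, 0, -0.018, -0.022, 0, 0.4],
    [0, 0, 0, 0, 0, 0.033, 0.4],
    [0, 0, 0, 0, 0, 0.032, 0.4],
    [0, 0, 0, 0, 0, 0, 0.4],
    [0, 0, 0, 0, 0, 0, 0.4],
  ],
)

```text
time: 18.3
tcp_pos: [0.5478, -0.0606, 0.1202]
tcp_rot: [3.141, 0.0, 1.683]
contact_force: [0.9, -0.3, 0.0]
finger_gap: 0.534
grip_force: 0.0
```

```bash
python3 -c "
from k import *
grasp(knob(.198),0,0)"
```

```text
rot [ 0.0001  0.0005 -0.0027] then d [ 0.0014 -0.0001  0.0602] | d in old axes [ 0.0014 -0.0001  0.0602]
```

Call:
pendant(
  plan=[
    [0, 0, 0, 0, 0, 0, 0.4],
    [0, 0, 0, 0.0014, 0, 0.025, 0.4],
    [0, 0, 0, 0, 0, 0.02, 0.4],
    [0, 0, 0, 0, 0, 0.015, 0.4],
    [0, 0, 0, 0, 0, 0, 0.4],
    [0, 0, 0, 0, 0, 0, 0],
    [0, 0, 0, 0, 0, 0, 0],
    [0, 0, 0, 0, 0, 0, 0],
    [0, 0, 0, 0, 0, 0, 0],
  ],
)

```text
time: 19.2
tcp_pos: [0.5471, -0.0575, 0.0611]
tcp_rot: [3.141, 0.001, 1.687]
contact_force: [-2.3, -0.4, 2.3]
finger_gap: 0.207
grip_force: 30.0
```

```bash
python3 -c "
from k import *
grasp(knob(.198),0,0)"
```

```text
rot [0.0003 0.001  0.0008] then d [-0.0017  0.0002  0.001 ] | d in old axes [-0.0017  0.0002  0.001 ]
```

Call:
pendant(
  plan=[
    [0, 0, 0, 0, 0.0027, -0.0088, 0],
    [0, 0, 0, 0, 0.0044, -0.0081, 0],
    [0, 0, 0, 0, 0.0059, -0.0070, 0],
    [0, 0, 0, 0, 0.0072, -0.0057, 0],
    [0, 0, 0, 0, 0.0081, -0.0042, 0],
    [0, 0, 0, 0, 0.0088, -0.0025, 0],
    [0, 0, 0, 0, 0.0091, -0.0007, 0],
    [0, 0, 0, 0, 0, 0, 0],
  ],
)

```text
time: 20.0
tcp_pos: [0.5978, -0.0514, 0.1006]
tcp_rot: [3.132, 0.002, 1.687]
contact_force: [-0.2, -0.5, 6.7]
finger_gap: 0.207
grip_force: 30.0
```

Call:
pendant(
  plan=[
    [0, 0, 0, 0, 0.0091, 0.0011, 0],
    [0, 0, 0, 0, 0.0087, 0.0029, 0],
    [0, 0, 0, 0, 0.0079, 0.0046, 0],
    [0, 0, 0, 0, 0.0069, 0.0061, 0],
    [0, 0, 0, 0, 0.0055, 0.0073, 0],
    [0, 0, 0, 0, 0.0040, 0.0083, 0],
    [0, 0, 0, 0, 0.0023, 0.0089, 0],
    [0, 0, 0, 0, 0.0005, 0.0091, 0],
    [0, 0, 0, 0, -0.0014, 0.0091, 0],
    [0, 0, 0, 0, 0, 0, 0],
  ],
)

```text
time: 21.0
tcp_pos: [0.6344, -0.0468, 0.0375]
tcp_rot: [-3.137, -0.0, 1.687]
contact_force: [-1.7, -0.3, -1.7]
finger_gap: 0.206
grip_force: 30.0
```

```bash
python3 -c "
from k import *
grasp(knob(3.39),0,0)"
```

```text
rot [-0.0043 -0.      0.0008] then d [-0.0023  0.002  -0.0022] | d in old axes [-0.0023  0.002  -0.0022]
```

Call:
pendant(
  plan=[
    [0, 0, 0, 0, 0, 0, 0.4],
    [0, 0, 0, 0, 0, 0, 0.4],
    [0, 0, 0, 0, 0, 0, 0.4],
    [0, 0, 0, 0, 0, -0.03, 0.4],
    [0, 0, 0, 0, 0, -0.04, 0.4],
    [0, 0, 0, 0, 0, -0.025, 0.4],
    [0, 0, 0, 0, -0.044, 0, 0.4],
    [0, 0, 0, 0, -0.044, 0, 0.4],
    [0, 0, 0, 0, 0, 0, 0.4],
    [0, 0, 0, 0, 0, 0, 0.4],
  ],
)

```text
time: 22.0
tcp_pos: [0.5491, -0.0571, 0.1358]
tcp_rot: [3.139, 0.001, 1.686]
contact_force: [1.2, 0.5, -0.0]
finger_gap: 0.401
grip_force: 0.0
```

```bash
python3 -c "
from k import *
grasp(knob(.29),0,0);arc(.29,3.39,16)"
```

```text
rot [0.0027 0.0009 0.0002] then d [-0.0019 -0.0008  0.0716] | d in old axes [-0.0018 -0.001   0.0716]
0 0 0 0 0.0034 -0.0082 0; 0 0 0 0 0.0049 -0.0074 0; 0 0 0 0 0.0062 -0.0064 0; 0 0 0 0 0.0073 -0.0050 0; 0 0 0 0 0.0082 -0.0035 0; 0 0 0 0 0.0087 -0.0019 0; 0 0 0 0 0.0089 -0.0002 0; 0 0 0 0 0.0088 0.0015 0; 0 0 0 0 0.0083 0.0032 0; 0 0 0 0 0.0075 0.0047 0; 0 0 0 0 0.0065 0.0061 0; 0 0 0 0 0.0052 0.0072 0; 0 0 0 0 0.0037 0.0081 0; 0 0 0 0 0.0021 0.0087 0; 0 0 0 0 0.0004 0.0089 0; 0 0 0 0 -0.0013 0.0088 0
```

Call:
pendant(
  plan=[
    [0, 0, 0, -0.0018, -0.001, 0.03, 0.4],
    [0, 0, 0, 0, 0, 0.025, 0.4],
    [0, 0, 0, 0, 0, 0.0165, 0.4],
    [0, 0, 0, 0, 0, 0, 0.4],
    [0, 0, 0, 0, 0, 0, 0],
    [0, 0, 0, 0, 0, 0, 0],
    [0, 0, 0, 0, 0, 0, 0],
    [0, 0, 0, 0, 0, 0, 0],
  ],
)

```text
time: 22.8
tcp_pos: [0.5503, -0.0588, 0.0646]
tcp_rot: [3.137, 0.001, 1.687]
contact_force: [1.3, 0.2, 1.3]
finger_gap: 0.211
grip_force: 30.0
```

Call:
pendant(
  plan=[
    [0, 0, 0, 0, 0.0034, -0.0082, 0],
    [0, 0, 0, 0, 0.0049, -0.0074, 0],
    [0, 0, 0, 0, 0.0062, -0.0064, 0],
    [0, 0, 0, 0, 0.0073, -0.0050, 0],
    [0, 0, 0, 0, 0.0082, -0.0035, 0],
    [0, 0, 0, 0, 0.0087, -0.0019, 0],
    [0, 0, 0, 0, 0.0089, -0.0002, 0],
    [0, 0, 0, 0, 0, 0, 0],
  ],
)

```text
time: 23.6
tcp_pos: [0.5938, -0.0533, 0.0939]
tcp_rot: [-3.136, -0.0, 1.687]
contact_force: [0.2, -0.1, -19.4]
finger_gap: 0.207
grip_force: 30.0
```

Call:
pendant(
  plan=[
    [0, 0, 0, 0, 0.0088, 0.0015, 0],
    [0, 0, 0, 0, 0.0083, 0.0032, 0],
    [0, 0, 0, 0, 0.0075, 0.0047, 0],
    [0, 0, 0, 0, 0.0065, 0.0061, 0],
    [0, 0, 0, 0, 0.0052, 0.0072, 0],
    [0, 0, 0, 0, 0.0037, 0.0081, 0],
    [0, 0, 0, 0, 0.0021, 0.0087, 0],
    [0, 0, 0, 0, 0.0004, 0.0089, 0],
    [0, 0, 0, 0, -0.0013, 0.0088, 0],
    [0, 0, 0, 0, 0, 0, 0],
  ],
)

```text
time: 24.6
tcp_pos: [0.6379, -0.048, 0.0409]
tcp_rot: [3.139, 0.0, 1.687]
contact_force: [-4.3, 0.4, -1.1]
finger_gap: 0.209
grip_force: 30.0
```

```bash
python3 -c "
from k import *
grasp(knob(3.39),0,0)"
```

```text
rot [0.0031 0.0003 0.0012] then d [-0.0007 -0.0013  0.0013] | d in old axes [-0.0007 -0.0013  0.0013]
```

Call:
pendant(
  plan=[
    [0, 0, 0, 0, 0, 0, 0.4],
    [0, 0, 0, 0, 0, 0, 0.4],
    [0, 0, 0, 0, 0, 0, 0.4],
    [0, 0, 0, 0, 0, -0.03, 0.4],
    [0, 0, 0, 0, 0, -0.04, 0.4],
    [0, 0, 0, 0, 0, -0.025, 0.4],
    [0, 0, 0, 0, -0.045, 0, 0.4],
    [0, 0, 0, 0, -0.0443, 0, 0.4],
    [0, 0, 0, 0, 0, 0, 0.4],
    [0, 0, 0, 0, 0, 0, 0.4],
  ],
)

```text
time: 25.6
tcp_pos: [0.5486, -0.0591, 0.1349]
tcp_rot: [3.137, 0.001, 1.686]
contact_force: [0.8, 1.1, 0.1]
finger_gap: 0.401
grip_force: 0.0
```

```bash
python3 -c "
from k import *
grasp(knob(.25),0,0);arc(.25,2.45,11)"
```

```text
rot [0.0041 0.0012 0.0001] then d [ 0.0001 -0.0005  0.0726] | d in old axes [ 0.0002 -0.0008  0.0726]
0 0 0 0 0.0031 -0.0086 0; 0 0 0 0 0.0048 -0.0078 0; 0 0 0 0 0.0063 -0.0067 0; 0 0 0 0 0.0075 -0.0053 0; 0 0 0 0 0.0084 -0.0038 0; 0 0 0 0 0.0090 -0.0020 0; 0 0 0 0 0.0092 -0.0002 0; 0 0 0 0 0.0090 0.0016 0; 0 0 0 0 0.0085 0.0034 0; 0 0 0 0 0.0077 0.0050 0; 0 0 0 0 0.0065 0.0065 0
```

Call:
pendant(
  plan=[
    [0, 0, 0, 0, -0.0008, 0.03, 0.4],
    [0, 0, 0, 0, 0, 0.025, 0.4],
    [0, 0, 0, 0, 0, 0.0175, 0.4],
    [0, 0, 0, 0, 0, 0, 0.4],
    [0, 0, 0, 0, 0, 0, 0],
    [0, 0, 0, 0, 0, 0, 0],
    [0, 0, 0, 0, 0, 0, 0],
    [0, 0, 0, 0, 0, 0, 0],
  ],
)

```text
time: 26.4
tcp_pos: [0.5473, -0.0592, 0.0622]
tcp_rot: [3.14, 0.001, 1.687]
contact_force: [-1.3, -0.3, 1.8]
finger_gap: 0.205
grip_force: 30.0
```

Call:
pendant(
  plan=[
    [0, 0, 0, 0, 0.0031, -0.0086, 0],
    [0, 0, 0, 0, 0.0048, -0.0078, 0],
    [0, 0, 0, 0, 0.0063, -0.0067, 0],
    [0, 0, 0, 0, 0.0075, -0.0053, 0],
    [0, 0, 0, 0, 0.0084, -0.0038, 0],
    [0, 0, 0, 0, 0.0090, -0.0020, 0],
    [0, 0, 0, 0, 0.0092, -0.0002, 0],
    [0, 0, 0, 0, 0.0090, 0.0016, 0],
    [0, 0, 0, 0, 0.0085, 0.0034, 0],
    [0, 0, 0, 0, 0, 0, 0],
  ],
)

```text
time: 27.4
tcp_pos: [0.6181, -0.0507, 0.0937]
tcp_rot: [3.129, 0.002, 1.687]
contact_force: [3.6, 0.3, 3.9]
finger_gap: 0.206
grip_force: 30.0
```

Call:
pendant(
  plan=[
    [0, 0, 0, 0, 0.0077, 0.0050, 0],
    [0, 0, 0, 0, 0.0065, 0.0065, 0],
    [0, 0, 0, 0, 0, 0, 0],
  ],
)

```text
time: 27.7
tcp_pos: [0.6308, -0.0491, 0.0807]
tcp_rot: [3.132, 0.001, 1.687]
contact_force: [5.6, 0.6, 1.2]
finger_gap: 0.211
grip_force: 30.0
```

```bash
python3 -c "
from k import *
grasp(knob(2.45),0,0);arc(2.45,2.85,6)"
```

```text
rot [0.0098 0.0013 0.0011] then d [-0.0004 -0.0033  0.0003] | d in old axes [-0.0004 -0.0033  0.0003]
0 0 0 0 0.0019 0.0024 0; 0 0 0 0 0.0017 0.0025 0; 0 0 0 0 0.0015 0.0027 0; 0 0 0 0 0.0014 0.0027 0; 0 0 0 0 0.0012 0.0028 0; 0 0 0 0 0.0010 0.0029 0
```

Call:
pendant(
  plan=[
    [0, 0, 0, 0, 0.0015, 0.0024, 0],
    [0, 0, 0, 0, 0.0013, 0.0025, 0],
    [0, 0, 0, 0, 0, 0, 0],
  ],
)

```text
time: 28.0
tcp_pos: [0.6332, -0.0488, 0.0763]
tcp_rot: [3.132, 0.001, 1.687]
contact_force: [5.6, 0.3, 3.9]
finger_gap: 0.206
grip_force: 30.0
```

Call:
pendant(
  plan=[
    [0, 0, 0, 0, 0.0012, 0.0027, 0],
    [0, 0, 0, 0, 0, 0, 0],
  ],
)

```text
time: 28.2
tcp_pos: [0.6345, -0.0487, 0.0737]
tcp_rot: [3.132, 0.001, 1.687]
contact_force: [5.6, 1.3, 4.8]
finger_gap: 0.205
grip_force: 30.0
```

Call:
pendant(
  plan=[
    [0, 0, 0, 0, 0.0011, 0.0027, 0],
    [0, 0, 0, 0, 0, 0, 0],
  ],
)

```text
time: 28.4
tcp_pos: [0.6355, -0.0485, 0.0711]
tcp_rot: [3.132, 0.001, 1.687]
contact_force: [5.0, 1.8, 4.1]
finger_gap: 0.199
grip_force: 30.0
```

Call:
pendant(
  plan=[
    [0, 0, 0, 0, 0.0008, 0.0028, 0],
    [0, 0, 0, 0, 0, 0, 0],
  ],
)

```text
time: 28.6
tcp_pos: [0.6364, -0.0484, 0.0683]
tcp_rot: [3.132, 0.001, 1.687]
contact_force: [5.0, 0.7, 4.7]
finger_gap: 0.209
grip_force: 30.0
```

Call:
pendant(
  plan=[
    [0, 0, 0, 0, 0.0006, 0.002, 0],
    [0, 0, 0, 0, 0, 0, 0],
  ],
)

```text
time: 28.8
tcp_pos: [0.6369, -0.0484, 0.0664]
tcp_rot: [3.132, 0.001, 1.687]
contact_force: [5.4, 1.2, 5.7]
finger_gap: 0.207
grip_force: 30.0
```

Call:
pendant(
  plan=[
    [0, 0, 0, 0, 0.0005, 0.002, 0],
    [0, 0, 0, 0, 0, 0, 0],
  ],
)

```text
time: 29.0
tcp_pos: [0.6373, -0.0483, 0.0645]
tcp_rot: [3.132, 0.001, 1.687]
contact_force: [5.0, 0.1, 4.8]
finger_gap: 0.209
grip_force: 30.0
```

Call:
pendant(
  plan=[
    [0, 0, 0, 0, 0.0003, 0.002, 0],
    [0, 0, 0, 0, 0, 0, 0],
  ],
)

```text
time: 29.2
tcp_pos: [0.6377, -0.0483, 0.0625]
tcp_rot: [3.132, 0.001, 1.687]
contact_force: [4.2, 1.2, 5.3]
finger_gap: 0.207
grip_force: 30.0
```

Call:
pendant(
  plan=[
    [0, 0, 0, 0, 0.0002, 0.002, 0],
    [0, 0, 0, 0, 0, 0, 0],
  ],
)

```text
time: 29.4
tcp_pos: [0.6379, -0.0482, 0.0606]
tcp_rot: [3.132, 0.001, 1.687]
contact_force: [4.9, -0.4, 5.5]
finger_gap: 0.204
grip_force: 30.0
```

Call:
pendant(
  plan=[
    [0, 0, 0, 0, 0, 0.002, 0],
    [0, 0, 0, 0, 0, 0, 0],
  ],
)

```text
time: 29.6
tcp_pos: [0.6381, -0.0482, 0.0587]
tcp_rot: [3.131, 0.001, 1.687]
contact_force: [4.7, 0.8, 6.5]
finger_gap: 0.207
grip_force: 30.0
```

Call:
pendant(
  plan=[
    [0, 0, 0, 0, 0, 0.002, 0],
    [0, 0, 0, 0, 0, 0.002, 0],
    [0, 0, 0, 0, 0, 0, 0],
  ],
)

```text
time: 29.9
tcp_pos: [0.6383, -0.0482, 0.0552]
tcp_rot: [3.131, 0.001, 1.687]
contact_force: [3.3, 1.8, 8.9]
finger_gap: 0.201
grip_force: 30.0
```

Call:
pendant(
  plan=[
    [0, 0, 0, 0, -0.0003, 0.002, 0],
    [0, 0, 0, 0, -0.0004, 0.002, 0],
    [0, 0, 0, 0, 0, 0, 0],
  ],
)

```text
time: 30.2
tcp_pos: [0.6384, -0.0482, 0.0545]
tcp_rot: [3.129, 0.001, 1.687]
contact_force: [0.8, 1.6, 23.1]
finger_gap: 0.205
grip_force: 30.0
```

Run:
```python
from h import *
a=optics.capture('side')[:,:,::-1];b=optics.capture('top')[:,:,::-1];w=optics.capture('wrist')[:,:,::-1]
A=cv2.resize(a[165:265,190:320],(520,400),interpolation=2);B=cv2.resize(b[190:260,190:310],(280,163),interpolation=2)
I=np.zeros((600,800,3),np.uint8);I[:400,:520]=A;I[400:600,:343]=cv2.resize(b[190:260,190:310],(343,200),interpolation=2);W=cv2.resize(w,(280,210));I[:210,520:]=W
I[215:600,345+175:800]=cv2.resize(w[0:300,170:388],(280,385));cv2.imwrite('pics/mix.png',I)
```

Call:
pendant(
  plan=[
    [0, 0, 0, 0, 0, 0.002, 0],
    [0, 0, 0, 0, 0, 0, 0],
    [0, 0, 0, 0, 0, 0, 0],
  ],
)

```text
time: 30.65
tcp_pos: [0.6384, -0.0481, 0.0539]
tcp_rot: [3.128, 0.001, 1.687]
contact_force: [-2.4, 1.7, 29.7]
finger_gap: 0.207
grip_force: 30.0
```

Call:
pendant(
  plan=[
    [0, 0, 0, 0, 0, 0.002, 0],
    [0, 0, 0, 0, 0, 0, 0],
    [0, 0, 0, 0, 0, 0, 0],
  ],
)

```text
time: 30.95
tcp_pos: [0.6385, -0.048, 0.0527]
tcp_rot: [3.128, 0.001, 1.688]
contact_force: [-3.9, 1.1, 33.1]
finger_gap: 0.205
grip_force: 30.0
```

Call:
pendant(
  plan=[
    [0, 0, 0, 0, 0, 0.002, 0],
    [0, 0, 0, 0, 0, 0, 0],
    [0, 0, 0, 0, 0, 0, 0],
  ],
)

```text
time: 31.25
tcp_pos: [0.6386, -0.0481, 0.0512]
tcp_rot: [3.128, 0.001, 1.688]
contact_force: [-4.5, 1.1, 35.8]
finger_gap: 0.206
grip_force: 30.0
```

Call:
pendant(
  plan=[
    [0, 0, 0, 0, 0, -0.004, 0],
    [0, 0, 0, 0, 0, 0, 0.4],
    [0, 0, 0, 0, 0, 0, 0.4],
    [0, 0, 0, 0, 0, 0, 0.4],
    [0, 0, 0, 0, 0, -0.04, 0.4],
    [0, 0, 0, 0, 0, -0.05, 0.4],
    [0, 0, 0, 0, 0, -0.05, 0.6],
    [0, 0, 0, 0.035, -0.025, -0.05, 1],
    [0, 0, 0, 0.04, -0.025, 0, 1],
    [0, 0, 0, 0, 0, 0, 1],
    [0, 0, 0, 0, 0, 0, 1],
  ],
)

```text
time: 32.35
tcp_pos: [0.5803, 0.0132, 0.223]
tcp_rot: [-3.139, 0.0, 1.69]
contact_force: [-0.1, -1.0, 0.8]
finger_gap: 0.78
grip_force: 0.0
```

Run:
```python
from h import *
import pickle
s=bot.state();i=optics.capture('wrist')[:,:,::-1];cv2.imwrite('pics/w4.png',i);pickle.dump(s,open('w4.pkl','wb'));print(s['tcp_pos'])
```

```text
[0.5803483  0.01321504 0.22302567]
```

Call:
pendant(
  plan=[
    [0, 0, 0, -0.045, 0, 0, 1],
    [0, 0, 0, -0.045, 0, 0, 1],
    [0, 0, 0, 0, 0, 0, 1],
    [0, 0, 0, 0, 0, 0, 1],
  ],
)

```text
time: 32.8
tcp_pos: [0.5921, -0.0805, 0.2227]
tcp_rot: [-3.14, 0.001, 1.681]
contact_force: [0.2, 0.7, -0.5]
finger_gap: 0.999
grip_force: 0.0
```

Run:
```python
from h import *
import pickle
s=bot.state();j=optics.capture('wrist')[:,:,::-1];cv2.imwrite('pics/w5.png',j);pickle.dump(s,open('w5.pkl','wb'));print(s['tcp_pos'])
i=cv2.imread('pics/w4.png')
cv2.imwrite('pics/mix.png',np.hstack([cv2.resize(x[0:340,180:400],(388,600),interpolation=2) for x in(i,j)]))
```

```text
[ 0.59210128 -0.0805463   0.22269791]
```

View pics/mix.png

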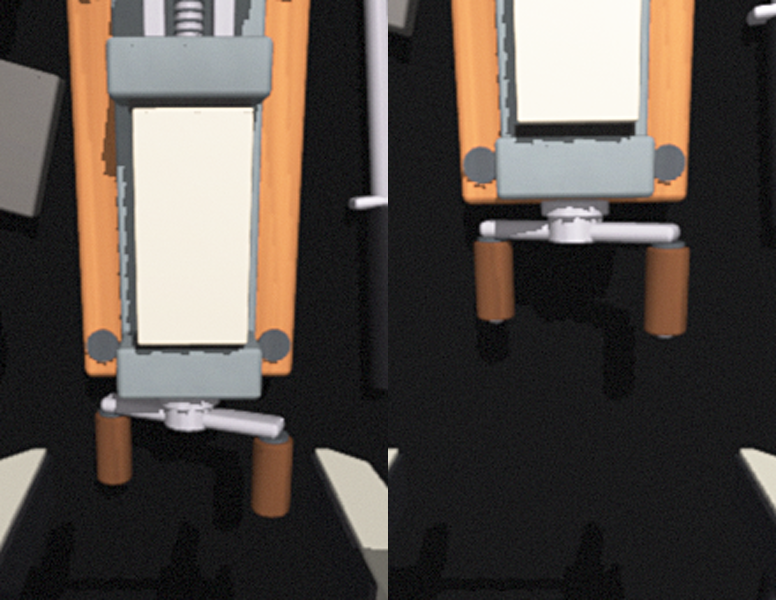

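The pale stone is on top and appears to meet both jaws. The right knob is higher, as expected near φ≈0.45. I'll fit the crank angle from the knob ends in these two views.

Run:
```python
from k import *
import pickle
from scipy.optimize import least_squares
c=[cam('wrist',pickle.load(open(f'w{i}.pkl','rb'))) for i in(4,5)]
g=lambda u:np.array(u)/[388/220,600/340]+[180,0]
# knob mid top-silhouette edges: use width centre of each knob at outer end & inner end
o=[(114,481),(271,513),(106,318),(279,333)]; 
obs=[g(x) for x in o]
for v in o[:1]:pass
def pr(x):
    out=[]
    for k in range(4):
        a=x[0]+np.pi*(k%2==0)   # R knob (-y) has elevation phi
        P=HUB+HX*.003+x[1]*HX+x[2]*HY+[0,0,x[3]]-.02*HX+.046*(-np.cos(x[0])*HY+[0,0,np.sin(x[0])])*(1 if k%2 else -1)
        out.append(proj(c[k//2],P)[0]-obs[k])
    return np.ravel(out)
r=least_squares(pr,[.4,0,0,0]);print(r.x.round(4),r.fun.round(2))
# gap seen between knobs, independent: triangulate
for k in(0,1):
    print(tri(c,[obs[k],obs[2+k]]).round(4))
# jaw-stone check: stone far/near edges
S=atz(c[0],[g(x) for x in((133,108),(252,107),(247,345),(138,345))],.105);print(S.round(4),((S.mean(0)-[.5775,.072,.105])@HX).round(4))
```

```text
[ 3.937e-01  9.000e-04 -1.000e-04  4.300e-03] [-0.31 -0.11  0.39 -0.03  0.15 -0.1  -0.23  0.21]
[ 0.5522 -0.0749  0.0569]
[ 0.6362 -0.0647  0.0927]
[[0.548  0.1181 0.105 ]
 [0.596  0.1242 0.105 ]
 [0.6088 0.025  0.105 ]
 [0.5598 0.0192 0.105 ]] -0.0004
```

The fitted crank angle is about 0.39 rad, and it went hard at roughly 35 N. The stone centre is 0.4 mm to the -x side of the bed point, within the 0 to 1 mm for a clamped stone. The robot is touching nothing, so I'm handing in.

```bash
python3 -c "
from plant import bot, optics, workorder
print(workorder.finish_job())"
```

```text
the job is handed in; nothing more can be done
None
```

The stone lies on the rails fine side up, clamped with the crank at about 0.39 rad where it went hard; I saw nothing else on the counter disturbed, and the job is handed in, but no verdict was returned.

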